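# Press the proud rest pin level

### The arm

A 7-joint arm with a two-finger parallel gripper is mounted at the origin on the work surface. World frame = base frame: x ahead of the robot, y to its left, z up, the work surface at z = 0. Lengths are in m, angles in rad, forces in N, time in s.
With the tool pointing down it reaches from about 0.425 to 0.825 m from the base axis. Payload 3.6 kg.
Tool frame: the origin (TCP) lies on the centre line of the jaws, within the pads' length; the fingertips stand 17 mm ahead of it and the grasp point (between the pads) lies 2 mm behind it (manip.nose_length is the z of the fingertips in the tool frame, in m); z points along the fingers, x is the direction in which the jaws open and shut, and the axes are right-handed (so a half turn about z gives the same grasp; the last joint's range is limited). The gripper opens to 93 mm and grips with 3 to 60 N. Pads are 15 mm wide; open, the fingers measure 128 mm over their backs; the gripper's body (75 mm by 188 mm) begins 65 mm behind the grasp point.
Start: joints at [-1.339, 0.615, -0.013, 1.423, 0.008, 1.103, -0.04], TCP at [0.166, 0.628, 0.236] pointing down, gripper open.
Joint ranges: [-3.12, 3.12], [-0.3, 2.06], [-1.34, 1.32], [0.26, 2.42], [-1.36, 4.5], [0.01, 1.98], [-2.84, 2.84]. Speed limits (rad/s): [2.79, 2.79, 3.14, 3.14, 3.14, 3.14, 3.14].

### API

Orientations are given as a unit quaternion [w, x, y, z].
In Python, from workcell import manip gives the robot as it stands.
- The arm moves only by the shell command python3 -m pendant 'ROWS' [FORCE]. ROWS is JSON, a list of rows, each a list of 7 numbers: the shift along the tool's x, y, z in m, then the turn, a rotation vector about the tool's x, y, z in degrees, then the finger opening in m, from 0 to 0.093. A call has 1 to 5 rows; each row is the pose to reach, as a shift and turn from the pose measured when the call began, along the tool's axes at that moment; what a row does not reach only later rows make up. A row lasts 1/10 s, in which the tool goes at most 50 mm and 8.59 degrees, less where a joint would pass 70% of its speed; a pose out of reach is approached as far as the arm can. A call with a gripper value outside its range is refused whole. The fingers move at their own pace and stop on an object; FORCE is the grip in N (left out, the last holds). Time passes only in rows, so rows that repeat a pose let the fingers close. It gives the time, the measured TCP pose, the force and the opening at its end, in the units of the state.
- manip.read_state(): the state, without advancing time (a new reading comes with each control period).
- manip.grab_frame(name): name is "side" or "top"; returns the picture (480x640x3 uint8, red, green, blue); there is no depth.
- manip.camera_params(name): a dict with "fx", "fy", "cx", "cy" (pixels), "k1" (the pictures are not rectified: a ray, as slopes to the right and down, at radius r is drawn at 1 + k1 r^2 times it, then the intrinsics apply), "R" (3x3) and "t" (3): a world point X has camera coordinates R X + t. Camera axes: x right, y down, z forward; pixel columns grow to the right and rows downward; lengths in m; the calibration is good to about 2 mm. A picture is of the moment at which its call begins. camera_params takes no time and is no camera call.
- manip.sign_off(): hands the job in, once; it reports no verdict.
The state is a dict: "t": time; "joints": joint angles; "qvel": joint speeds; "joint_efforts": joint torques, N m; "ee_pos": TCP position; "eef_rot": TCP orientation; "contact_force": force on the tool from outside, world axes, zero at the start; "moment": the same for the moment, N m; "opening": finger opening in m.
Only numpy, scipy, OpenCV 4.12 (cv2) and the standard library are available. Lean on these libraries where they do the work, as an engineer would, in place of code of your own. Each camera call takes 0.05 s, during which the arm holds its last target.

### The job

One of the four steel rest pins on the round fixture stands proud of the other three, so the next flange would rock. With the fingertips, press that pin gently straight down until it is fully home, level with the others, then withdraw. Do not pull it up, do not touch the other three pins, and leave everything else on the bench where it is.

Things in the scene. Friction and masses are not known exactly. Their poses are not given: they have to be found in the camera images.
- fixture: round grey base plate bolted to the bench, 190 mm across and 22 mm thick, with a round central spigot 44 mm across that rises 10 mm above the plate. Four steel rest pins stand on it, 90 degrees apart on a circle of 68 mm radius. Origin at the centre of the plate's underside, on the bench; z up. The proud pin lies on its +x axis; the plate may be turned any way round
- proud_pin: the rest pin that stands proud of the other three: an upright steel pin with a flat round head 22 mm across and 6 mm thick. Origin at the centre of its head's top face, z up. It slides vertically in the plate, starting 16 to 22 mm above its seat. It is a tight push fit: it needs about 6 N, plus 0.2 N per 10 mm/s, to slide, and stays where it is left. Seated on its hard stop its top is 30 mm above the bench (8 mm above the plate), level with the other pins
- level_pin1: rest pin already seated, same shape as the proud one, on the fixture's +y axis; origin at the centre of its top face, 30 mm above the bench
- level_pin2: rest pin already seated, same shape as the proud one, on the fixture's -x axis; origin at the centre of its top face, 30 mm above the bench
- level_pin3: rest pin already seated, same shape as the proud one, on the fixture's -y axis; origin at the centre of its top face, 30 mm above the bench
- bolt: hex bolt standing head down, thread up: head 30 mm across and 13 mm high, 20 mm shank, 70 mm tall overall, on the bench beside the fixture; origin at the centre of its underside
- nut: hex nut lying flat, 36 mm across, 19 mm high, on the bench beside the fixture; origin at the centre of its underside
- collar: short dark steel pipe collar standing on end, 48 mm outside diameter, 32 mm high, on the bench beside the fixture; origin at the centre of its underside
- hammer: hammer with a red handle lying on the bench to the robot's right
- spool: short flanged pipe standing on end to the robot's left, flanges 110 mm across, 124 mm tall; origin at the centre of its underside
- discs: short stack of grinding discs, 115 mm across, 18 mm high, beyond the fixture; origin at the centre of its underside
- grinder: angle grinder lying on the bench, at the far side to the robot's right, about 90 mm tall at most
- spanner: open-ended spanner lying flat on the bench to the robot's left

How it is judged:
By the outcome, as a careful person would: the job done as asked, in the order asked, and still so for the second after the job is handed in, with the robot touching nothing.
It also fails if it takes over 29 s, if anything falls off the work surface, if the arm or the gripper's body presses on something with over 40 N, if the wrist force passes 120 N, or if a joint passes its speed limit or range.

## Working session

There is one attempt and no reset: what is moved stays moved. The work goes in short steps, Python scripts to look and compute and a shell command to move; the robot and the scene stay as the last step left them, time stands still between calls to the robot, and variables do not carry over. Pictures are saved under pics/ and viewed, and the job is handed in when it is done.

```bash
mkdir -p pics; ls; python3 - <<'E'
from workcell import manip
import cv2,json
for n in("side","top"):
    cv2.imwrite(f"pics/{n}0.png",manip.grab_frame(n)[:,:,::-1])
    print(n,manip.camera_params(n))
s=manip.read_state();print(s["t"],s["ee_pos"],s["eef_rot"],s["contact_force"],s["opening"],manip.nose_length)
E
```

```text
pics
side {'fx': 624.8688222423566, 'fy': 624.8688222423566, 'cx': 327.5914056583069, 'cy': 246.70591653661583, 'k1': -0.12752155761376285, 'R': array([[ 0.7760279 , -0.63063741, -0.0087843 ],
       [-0.38693235, -0.46504661, -0.79625059],
       [ 0.4980603 ,  0.6213116 , -0.60490316]]), 't': array([-0.43060037,  0.22817278,  1.17131231])}
top {'fx': 436.8087142347402, 'fy': 436.8087142347402, 'cx': 314.50900314036556, 'cy': 233.8792083359975, 'k1': 0.010319830075840837, 'R': array([[-0.00715691, -0.99986188, -0.0149998 ],
       [-0.99439995,  0.00869787, -0.10532369],
       [ 0.10543961,  0.014162  , -0.99432486]]), 't': array([2.37013224e-04, 5.47804312e-01, 1.24009740e+00])}
0.1 [0.16619562 0.62771853 0.2346066 ] [ 7.23226038e-04  7.92417333e-01  6.09978261e-01 -8.76596425e-04] [-0.22822416 -0.60094715  0.38222843] 0.09285115855116217 0.017
```

View pics/side0.png

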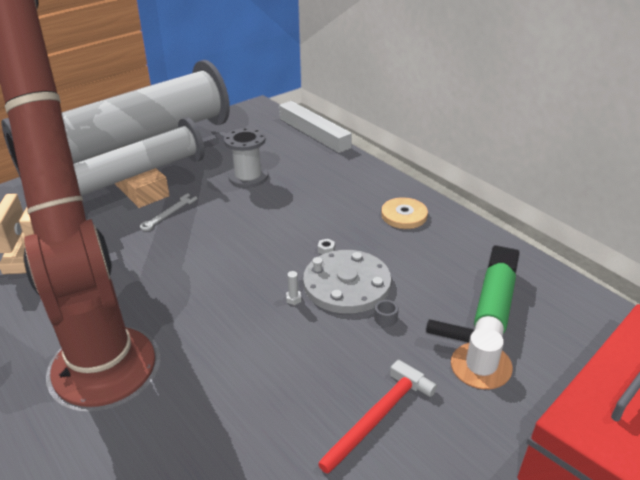

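View pics/top0.png

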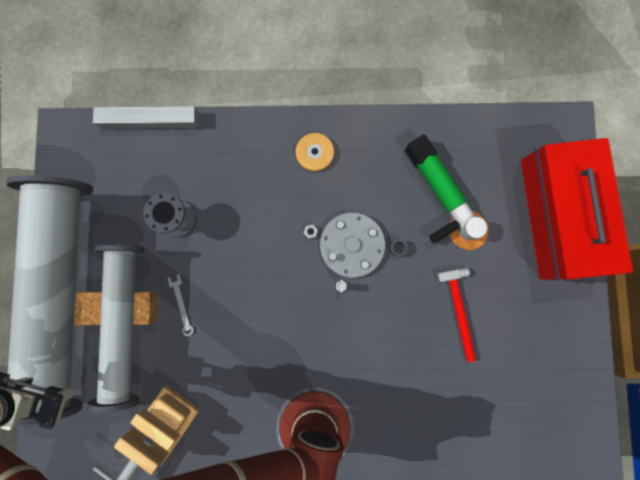

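The side view shows the fixture around (347,278), with the proud pin at about (317,264). In the top view that pin is near (333,257). The bolt stands close by, at side (293,288) and top (341,286). I'll zoom in on both views.

```bash
python3 - <<'E'
import cv2,numpy as np
a=cv2.imread("pics/side0.png")[225:325,270:410];b=cv2.imread("pics/top0.png")[195:300,290:415]
a=cv2.resize(a,(700,500),interpolation=cv2.INTER_CUBIC);b=cv2.resize(b,(625,525),interpolation=cv2.INTER_CUBIC)
cv2.imwrite("pics/sidez.png",a);cv2.imwrite("pics/topz.png",b)
E
```

```text
(no output)
```

View pics/sidez.png

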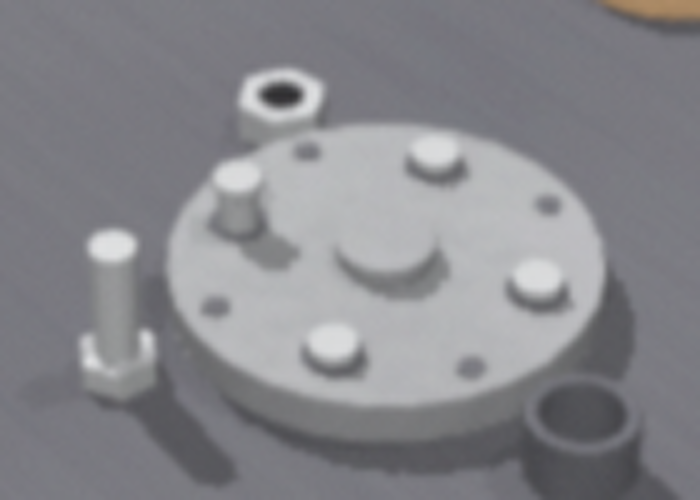

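View pics/topz.png

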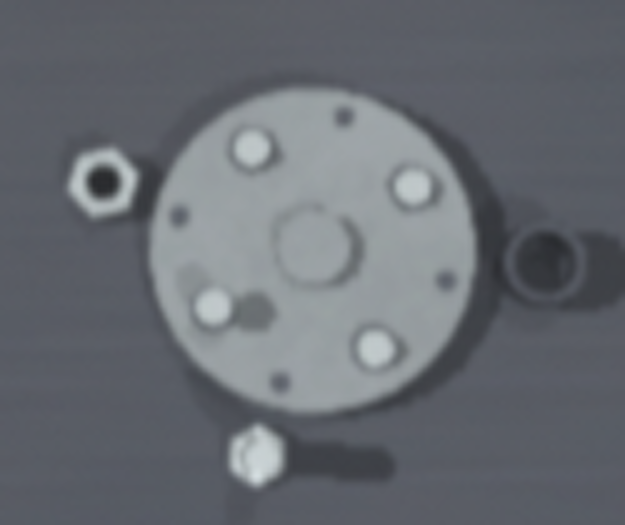

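The proud pin is at zoom (238,178) in the side view, with a visible stem and a long shadow, and at zoom (212,306) in the top view. Next I'll segment the bright pin tops in both views and triangulate them.

```bash
cat > h.py <<'E'
import cv2,numpy as np
from workcell import manip
def undist(n,uv):
    c=manip.camera_params(n);K=np.array([[c['fx'],0,c['cx']],[0,c['fy'],c['cy']],[0,0,1]])
    return cv2.undistortPoints(np.array(uv,float).reshape(-1,1,2),K,np.array([c['k1'],0,0,0.])).reshape(-1,2)
def ray(n,uv):
    c=manip.camera_params(n);x,y=undist(n,uv)[0];return -c['R'].T@c['t'],c['R'].T@np.array([x,y,1])
def plane(n,uv,z):
    o,d=ray(n,uv);return o+d*(z-o[2])/d[2]
def tri(us,ut):
    (o1,d1),(o2,d2)=ray("side",us),ray("top",ut)
    s=np.linalg.lstsq(np.c_[d1,-d2],o2-o1,rcond=None)[0]
    p,q=o1+s[0]*d1,o2+s[1]*d2
    return (p+q)/2,np.linalg.norm(p-q)
def proj(n,X):
    c=manip.camera_params(n);p=c['R']@np.asarray(X,float)+c['t'];a=p[:2]/p[2];a=a*(1+c['k1']*(a@a));return np.array([c['fx']*a[0]+c['cx'],c['fy']*a[1]+c['cy']])
def blobs(n,img,box,th):
    x0,y0,x1,y1=box;g=cv2.cvtColor(img,cv2.COLOR_BGR2GRAY)[y0:y1,x0:x1]
    g=cv2.resize(g,None,fx=8,fy=8,interpolation=cv2.INTER_CUBIC)
    k,l,st,c=cv2.connectedComponentsWithStats((g>th).astype(np.uint8))
    return [( (c[i]+.5)/8-.5+[x0,y0],st[i][4]/64,st[i][2:4]/8) for i in range(1,k) if st[i][4]>400]
E
python3 - <<'E'
from h import *
for n,b,ths in(("side",(280,230,400,320),(200,210,220)),("top",(300,200,400,295),(185,195,205))):
    im=cv2.imread(f"pics/{n}0.png")
    for th in ths:
        print(n,th)
        for c,a,wh in blobs(n,im,b,th):print(np.round(c,2),round(a,1),wh)
E
```

```text
side 200
[330.66 243.3 ] 20.6 [9.125 8.375]
[320.89 244.27] 19.0 [8.5  8.25]
[356.52 254.37] 37.1 [8.875 5.375]
[317.21 259.74] 35.8 [8.5 5.5]
[291.96 273.83] 35.0 [8.25  5.375]
[377.11 279.48] 45.4 [9.375 6.375]
[336.1 292.5] 46.8 [9.25 6.5 ]
side 210
[319.77 243.49] 7.2 [3.125 5.625]
[331.64 244.17] 9.9 [3.75  5.875]
[356.55 254.47] 26.8 [7.625 4.75 ]
[317.14 259.82] 26.9 [7.875 4.5  ]
[291.97 273.85] 28.4 [7.75  4.875]
[377.08 279.62] 33.7 [8.25 5.25]
[336.14 292.6 ] 35.4 [8.125 5.375]
side 220
[291.93 273.92] 17.2 [6.375 3.75 ]
top 185
[339.9 224.2] 20.5 [5.625 5.125]
[305.56 230.37] 8.2 [3.125 7.25 ]
[372.19 231.91] 21.7 [5.625 4.875]
[332.27 255.84] 22.2 [5.375 5.25 ]
[364.59 264.3 ] 23.1 [5.375 5.5  ]
[341.81 286.13] 42.6 [ 6.375 10.375]
top 195
[372.21 231.86] 8.6 [4.125 3.   ]
[332.25 255.97] 11.6 [4.   3.75]
[364.61 264.32] 13.8 [4.5 4.5]
[341.82 286.49] 31.5 [5.75 8.75]
top 205
[341.31 287.33] 12.9 [2.875 5.875]
```

```bash
python3 - <<'E'
from h import *
P={'A proud':((317.2,259.8),(332.3,255.9)),'far':((356.5,254.4),(339.9,224.2)),'right':((377.1,279.5),(372.2,231.9)),'near':((336.1,292.5),(364.6,264.3))}
L=[]
for k,(s,t) in P.items():
    X,e=tri(s,t);print(k,np.round(X,4),round(e,4),"side@30",np.round(plane("side",s,.03)[:2],4),"top@30",np.round(plane("top",t,.03)[:2],4),"top@49",np.round(plane("top",t,.049)[:2],4),"side@49",np.round(plane("side",s,.049)[:2],4))
    L.append(X)
A,F,R,N=L
c=(F+N)/2;print("centre",c,"pred proud",2*c[:2]-R[:2],np.linalg.norm(F-N),"proud r",np.linalg.norm(A[:2]-c[:2]))
print("bolt",tri((291.97,273.85),(341.4,287.3)), "nut top", plane("top",(310.4,231.2),.019),"collar",plane("top",(399,248),.032))
from scipy.spatial.transform import Rotation as Ro
s=manip.read_state();q=s["eef_rot"];print(s["t"],s["ee_pos"],s["contact_force"]);print(Ro.from_quat(np.r_[q[1:],q[0]]).as_matrix().round(4))
E
```

```text
A proud [ 0.4823 -0.0545  0.0486] 0.0001 side@30 [ 0.4965 -0.0359] top@30 [ 0.4833 -0.055 ] top@49 [ 0.4823 -0.0545] side@49 [ 0.4819 -0.0549]
far [ 0.575  -0.078   0.0312] 0.0004 side@30 [ 0.5759 -0.0767] top@30 [ 0.5753 -0.0782] top@49 [ 0.5729 -0.0773] side@49 [ 0.5595 -0.0949]
right [ 0.5516 -0.171   0.0313] 0.0006 side@30 [ 0.5524 -0.1698] top@30 [ 0.552  -0.1714] top@49 [ 0.5499 -0.1691] side@49 [ 0.5366 -0.1859]
near [ 0.4583 -0.1474  0.0312] 0.0003 side@30 [ 0.459  -0.1462] top@30 [ 0.4584 -0.1476] top@49 [ 0.4578 -0.1457] side@49 [ 0.4453 -0.1628]
centre [ 0.51664661 -0.11267984  0.03121535] pred proud [ 0.48168384 -0.05431927] 0.13580026063735795 proud r 0.06756274249496537
bolt (array([ 0.39534683, -0.07910648,  0.07081231]), np.float64(0.0034706532117539136)) nut top [0.55684235 0.00800893 0.019     ] collar [ 0.50445908 -0.24711739  0.032     ]
0.1 [0.16619562 0.62771853 0.2346066 ] [-0.22822416 -0.60094715  0.38222843]
[[ 2.559e-01  9.667e-01 -5.000e-04]
 [ 9.667e-01 -2.559e-01 -2.200e-03]
 [-2.300e-03  1.000e-04 -1.000e+00]]
```

The triangulation is consistent:

| Check | Result |
|---|---|
| Proud pin position | (0.482, -0.0545), top at z ≈ 0.0475–0.0486 |
| Level pins' height | 31.2 mm measured, so about 1.2 mm bias |
| Level pin diagonal | 135.8 mm against 136 mm |
| Proud pin radius | 67.6 mm against 68 mm |
| Ray gaps (rest pins) | Under 0.6 mm |

I'll raise the arm and close the fingers first.

```bash
python3 -m pendant '[[0,0,-0.04,0,0,0,0],[0,0,-0.08,0,0,0,0],[0,0.04,-0.08,0,0,0,0],[-0.02,0.08,-0.08,0,0,0,0],[-0.04,0.12,-0.08,0,0,0,0]]' 20
python3 -m pendant '[[-0.03,0.035,0,0,0,0,0],[-0.06,0.07,0,0,0,0,0],[-0.09,0.105,0,0,0,0,0],[-0.13,0.13,0,0,0,0,0],[-0.17,0.15,0,0,0,0,0]]'
```

```text
t: 0.6
ee_pos: [0.2729, 0.5576, 0.3141]
eef_rot: [0.001, 0.792, 0.61, -0.001]
contact_force: [0.4, 0.0, 0.6]
opening: 0.0579
t: 1.1
ee_pos: [0.3758, 0.3524, 0.3141]
eef_rot: [0.002, 0.793, 0.61, -0.002]
contact_force: [0.8, -0.1, 0.2]
opening: 0.018
```

```bash
python3 -m pendant '[[-0.04,0.02,0,0,0,0,0],[-0.08,0.045,0,0,0,0,0],[-0.12,0.07,0,0,0,0,0],[-0.16,0.09,0,0,0,0,0],[-0.20,0.115,0,0,0,0,0]]'
python3 -m pendant '[[-0.04,0.02,0,0,0,0,0],[-0.08,0.045,0,0,0,0,0],[-0.12,0.07,0,0,0,0,0],[-0.15,0.08,0,0,0,0,0],[-0.16,0.09,0,0,0,0,0]]'
cat > d.py <<'E'
from h import *
from scipy.spatial.transform import Rotation as Ro
s=manip.read_state();q=s["eef_rot"];M=Ro.from_quat(np.r_[q[1:],q[0]]).as_matrix()
p=s["ee_pos"];tip=p+M[:,2]*.017
print(s["t"],"tip",tip.round(4),"tilt",M[:,2].round(4),"F",np.round(s["contact_force"],2),"op",round(s["opening"],4))
for z in(.08,.048,.03):print(z,"tool shift",(M.T@(np.array([.482,-.0545,z])-tip)).round(4))
E
python3 d.py
```

```text
t: 1.6
ee_pos: [0.4351, 0.1279, 0.3148]
eef_rot: [0.001, 0.792, 0.61, -0.002]
contact_force: [1.3, -0.2, 0.2]
opening: 0.0008
t: 2.1
ee_pos: [0.4804, -0.0539, 0.3153]
eef_rot: [0.001, 0.795, 0.607, -0.003]
contact_force: [-0.9, 0.1, -0.1]
opening: 0.0004
2.1 tip [ 0.4803 -0.054   0.2983] tilt [-0.0026 -0.0057 -1.    ] F [-0.89  0.12 -0.13] op 0.0004
0.08 tool shift [0.0013 0.002  0.2183]
0.048 tool shift [0.0015 0.002  0.2503]
0.03 tool shift [0.0016 0.0021 0.2683]
```

```bash
python3 -m pendant '[[0.001,0.002,0.05,0,0,0,0],[0.001,0.002,0.1,0,0,0,0],[0.001,0.002,0.15,0,0,0,0],[0.001,0.002,0.19,0,0,0,0],[0.001,0.002,0.215,0,0,0,0]]'
python3 -m pendant '[[0,0,0,0,0,0,0],[0,0,0,0,0,0,0]]'
python3 d.py; python3 - <<'E'
from h import *
for n,(x0,y0,x1,y1) in(("side",(260,205,400,325)),("top",(290,195,415,300))):
    cv2.imwrite(f"pics/{n}1.png",cv2.resize(manip.grab_frame(n)[y0:y1,x0:x1,::-1],None,fx=5,fy=5,interpolation=cv2.INTER_CUBIC))
E
```

```text
t: 2.6
ee_pos: [0.4806, -0.0524, 0.0972]
eef_rot: [-0.001, 0.794, 0.608, -0.004]
contact_force: [0.2, 0.0, 0.3]
opening: 0.0005
t: 2.8
ee_pos: [0.4807, -0.0509, 0.0969]
eef_rot: [-0.002, 0.793, 0.609, -0.004]
contact_force: [-0.1, 0.4, -0.3]
opening: 0.0004
2.8 tip [ 0.4805 -0.051   0.0799] tilt [-0.0087 -0.0027 -1.    ] F [-0.07  0.36 -0.25] op 0.0004
0.08 tool shift [-0.003   0.0023 -0.0001]
0.048 tool shift [-0.0029  0.0026  0.0319]
0.03 tool shift [-0.0028  0.0027  0.0499]
```

View pics/side1.png

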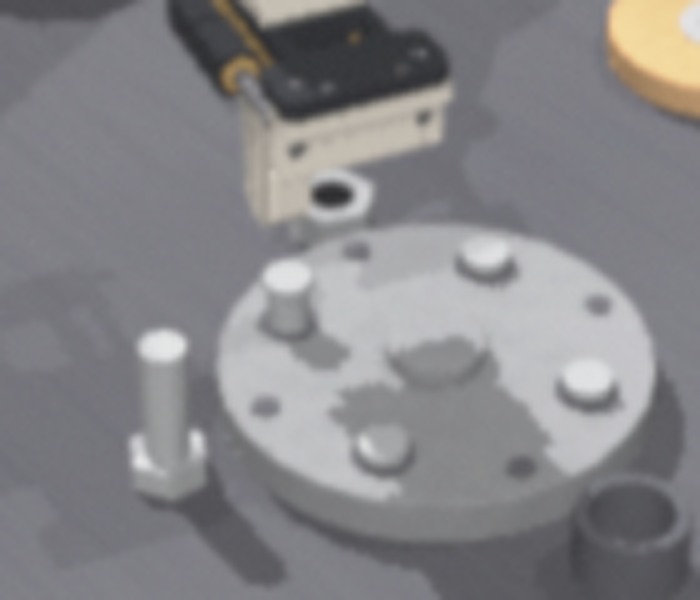

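View pics/top1.png

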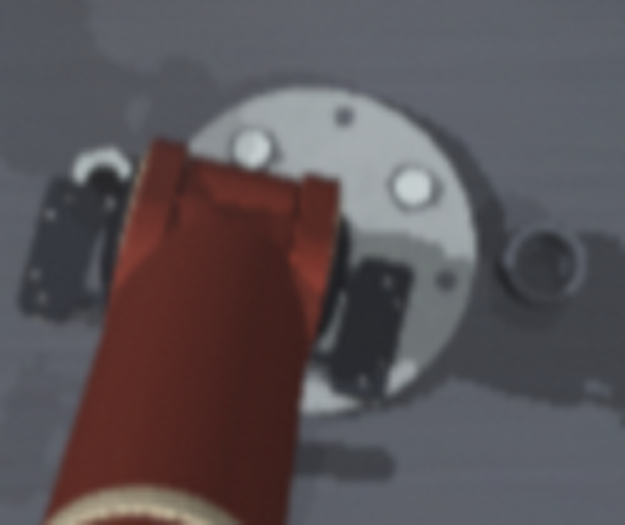

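```bash
python3 -m pendant '[[-0.003,0.0025,0.01,-0.4,0.3,0,0],[-0.003,0.0025,0.02,-0.4,0.3,0,0],[-0.003,0.0025,0.02,-0.4,0.3,0,0],[-0.003,0.0025,0.02,-0.4,0.3,0,0]]'
python3 d.py; python3 - <<'E'
from h import *
s=manip.read_state()
print("tip proj in zoom",(proj("side",s["ee_pos"]-[0,0,.017])-[260,205])*5)
n,(x0,y0,x1,y1)=("side",(260,205,400,325))
cv2.imwrite(f"pics/{n}2.png",cv2.resize(manip.grab_frame(n)[y0:y1,x0:x1,::-1],None,fx=5,fy=5,interpolation=cv2.INTER_CUBIC))
E
```

```text
t: 3.3
ee_pos: [0.4836, -0.0552, 0.0789]
eef_rot: [0.001, 0.793, 0.609, 0.002]
contact_force: [-0.1, -0.7, -0.2]
opening: 0.0004
3.3 tip [ 0.4837 -0.0552  0.0619] tilt [ 4.1e-03 -2.0e-04 -1.0e+00] F [-0.12 -0.72 -0.17] op 0.0004
0.08 tool shift [ 0.0003 -0.0017 -0.0182]
0.048 tool shift [ 0.0002 -0.0018  0.0138]
0.03 tool shift [ 0.0002 -0.0019  0.0318]
tip proj in zoom [288.91223126 249.26223921]
```

View pics/side2.png

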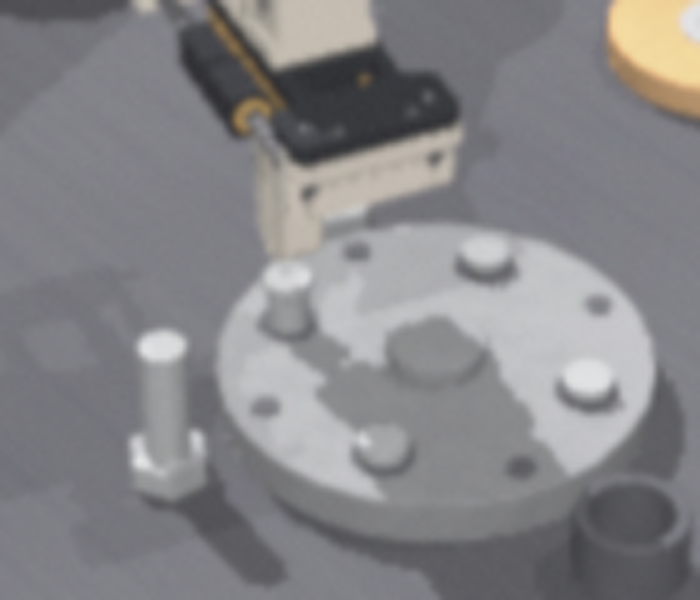

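The fingertip at zoom (290,250) sits directly over the pin head at (288,277), and the other pins are well clear. I'll approach slowly while watching the force.

```bash
python3 -m pendant '[[0,-0.0015,0.004,0,0,0,0],[0,-0.0015,0.008,0,0,0,0],[0,-0.0015,0.012,0,0,0,0],[0,-0.0015,0.015,0,0,0,0],[0,-0.0015,0.018,0,0,0,0]]'; python3 d.py
```

```text
t: 3.85
ee_pos: [0.4822, -0.0548, 0.061]
eef_rot: [0.001, 0.793, 0.609, 0.002]
contact_force: [-1.9, 1.0, 5.1]
opening: 0.0002
3.85 tip [ 0.4823 -0.0548  0.044 ] tilt [ 0.004  0.    -1.   ] F [-1.88  1.04  5.15] op 0.0002
0.08 tool shift [ 0.0003 -0.0002 -0.036 ]
0.048 tool shift [ 0.0002 -0.0003 -0.004 ]
0.03 tool shift [ 0.0002 -0.0004  0.014 ]
```

Contact has been made and the pin is sliding at about 6 N. The tip is at z = 0.044 and I'll continue down.

```bash
python3 -m pendant '[[0,0,0.003,0,0,0,0],[0,0,0.006,0,0,0,0],[0,0,0.008,0,0,0,0],[0,0,0.01,0,0,0,0]]'; python3 d.py; python3 -m pendant '[[0,0,0.0015,0,0,0,0],[0,0,0.003,0,0,0,0]]';python3 d.py
```

```text
t: 4.25
ee_pos: [0.4822, -0.0548, 0.0513]
eef_rot: [0.001, 0.793, 0.609, 0.002]
contact_force: [-0.6, 0.7, 6.4]
opening: 0.0003
4.25 tip [ 0.4823 -0.0548  0.0343] tilt [ 4.e-03  2.e-04 -1.e+00] F [-0.64  0.65  6.38] op 0.0003
0.08 tool shift [ 0.0003 -0.0002 -0.0457]
0.048 tool shift [ 0.0002 -0.0003 -0.0137]
0.03 tool shift [ 0.0002 -0.0004  0.0043]
t: 4.45
ee_pos: [0.4822, -0.0548, 0.0485]
eef_rot: [0.001, 0.794, 0.609, 0.002]
contact_force: [-0.3, 0.7, 6.6]
opening: 0.0005
4.45 tip [ 0.4823 -0.0548  0.0315] tilt [ 4.e-03  4.e-04 -1.e+00] F [-0.3   0.68  6.58] op 0.0005
0.08 tool shift [ 0.0003 -0.0002 -0.0485]
0.048 tool shift [ 0.0003 -0.0003 -0.0165]
0.03 tool shift [ 0.0002 -0.0004  0.0015]
```

Now 0.5–1 mm steps until the force rises at the hard stop.

```bash
python3 -m pendant '[[0,0,0.0008,0,0,0,0],[0,0,0.0012,0,0,0,0]]'; python3 -m pendant '[[0,0,0.0005,0,0,0,0],[0,0,0.0005,0,0,0,0]]';python3 d.py
```

```text
t: 4.65
ee_pos: [0.4822, -0.0548, 0.0476]
eef_rot: [0.001, 0.794, 0.609, 0.002]
contact_force: [-1.2, 1.0, 5.7]
opening: 0.0001
t: 4.85
ee_pos: [0.4822, -0.0548, 0.0474]
eef_rot: [0.001, 0.794, 0.608, 0.002]
contact_force: [0.1, 0.2, 5.0]
opening: 0.0005
4.85 tip [ 0.4823 -0.0548  0.0304] tilt [ 4.e-03  8.e-04 -1.e+00] F [0.15 0.24 4.98] op 0.0005
0.08 tool shift [ 0.0003 -0.0002 -0.0496]
0.048 tool shift [ 0.0003 -0.0003 -0.0176]
0.03 tool shift [ 0.0002 -0.0004  0.0004]
```

```bash
python3 -m pendant '[[0,0,0.0008,0,0,0,0],[0,0,0.0008,0,0,0,0]]';  python3 d.py|head -1; python3 -m pendant '[[0,0,0.001,0,0,0,0],[0,0,0.001,0,0,0,0]]';python3 d.py|head -1
```

```text
t: 5.05
ee_pos: [0.4822, -0.0548, 0.0473]
eef_rot: [0.001, 0.794, 0.608, 0.002]
contact_force: [-2.2, 0.7, 10.0]
opening: 0.0004
5.05 tip [ 0.4823 -0.0548  0.0303] tilt [ 0.0042  0.0012 -1.    ] F [-2.21  0.69 10.04] op 0.0004
t: 5.25
ee_pos: [0.4822, -0.0548, 0.0473]
eef_rot: [0.001, 0.794, 0.608, 0.002]
contact_force: [-1.9, 0.1, 12.2]
opening: 0.0006
5.25 tip [ 0.4823 -0.0548  0.0303] tilt [ 0.0045  0.0016 -1.    ] F [-1.92  0.05 12.18] op 0.0006
```

The force rose to 12 N with no further movement at z = 0.0303, so the pin is on its hard stop. I'll withdraw straight up, then move clear of the view.

```bash
python3 -m pendant '[[0,0,-0.005,0,0,0,0],[0,0,-0.02,0,0,0,0],[0,0,-0.06,0,0,0,0],[0,0,-0.11,0,0,0,0],[0,0,-0.16,0,0,0,0]]'
python3 -m pendant '[[0,0,-0.04,0,0,0,0],[0.04,0,-0.06,0,0,0,0],[0.08,0,-0.06,0,0,0,0],[0.13,0,-0.06,0,0,0,0],[0.18,0,-0.06,0,0,0,0]]'
python3 -m pendant '[[0.04,0,0,0,0,0,0],[0.08,0,0,0,0,0,0],[0.09,0,0,0,0,0,0],[0.09,0,0,0,0,0,0],[0.09,0,0,0,0,0,0]]'
python3 - <<'E'
from h import *
for n,(x0,y0,x1,y1) in(("side",(260,205,400,325)),("top",(290,195,415,300))):
    im=manip.grab_frame(n)[:,:,::-1].copy();cv2.imwrite(f"pics/{n}_full3.png",im)
    cv2.imwrite(f"pics/{n}3.png",cv2.resize(im[y0:y1,x0:x1],None,fx=5,fy=5,interpolation=cv2.INTER_CUBIC))
for n,b,ths in(("side",(280,230,400,320),(200,210)),("top",(300,200,400,295),(180,185,))):
    im=cv2.imread(f"pics/{n}_full3.png")
    for th in ths:
        print(n,th)
        for c,a,wh in blobs(n,im,b,th):print(np.round(c,2),round(a,1),wh)
E
```

```text
t: 5.75
ee_pos: [0.4809, -0.0551, 0.2086]
eef_rot: [0.0, 0.794, 0.608, 0.002]
contact_force: [0.9, -0.3, -0.2]
opening: 0.0006
t: 6.25
ee_pos: [0.5278, 0.1199, 0.2693]
eef_rot: [0.001, 0.794, 0.608, 0.002]
contact_force: [1.4, -0.4, -0.2]
opening: 0.0005
t: 6.75
ee_pos: [0.5512, 0.2047, 0.2692]
eef_rot: [0.001, 0.795, 0.607, 0.001]
contact_force: [-0.4, -0.8, -0.8]
opening: 0.0002
side 200
[330.46 243.2 ] 22.5 [9.75  8.625]
[321.05 244.31] 21.1 [8.875 8.375]
[317.06 265.94] 43.6 [9.375 6.25 ]
[291.97 273.82] 35.7 [8.375 5.625]
[379.53 278.77] 15.5 [5.125 5.5  ]
[336.1  292.48] 48.3 [9.375 6.625]
side 210
[319.9  243.35] 8.8 [3.5 6. ]
[331.6 244.2] 11.0 [4. 6.]
[317.13 266.11] 31.7 [8.125 5.125]
[291.98 273.85] 29.5 [8.    4.875]
[379.58 278.89] 8.3 [4.   4.25]
[336.12 292.57] 37.5 [8.375 5.5  ]
top 180
[310.05 230.9 ] 42.2 [12.25  11.625]
[372.86 230.26] 8.6 [4.625 2.75 ]
[332.06 256.27] 29.9 [6.25 6.25]
[364.64 264.25] 29.5 [6.125 6.25 ]
[340.9  285.96] 64.2 [ 9.125 10.875]
top 185
[314.   230.26] 14.5 [ 6.125 10.5  ]
[306.15 231.29] 15.0 [ 5.75  10.125]
[332.07 256.29] 26.9 [6.    5.875]
[364.63 264.26] 26.6 [5.875 5.875]
[341.03 286.04] 57.3 [ 9.    10.625]
```

View pics/side3.png

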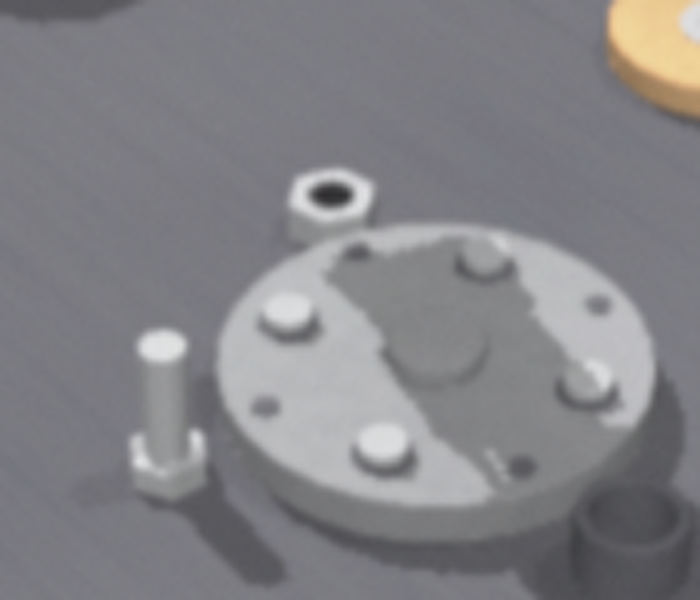

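View pics/top_full3.png

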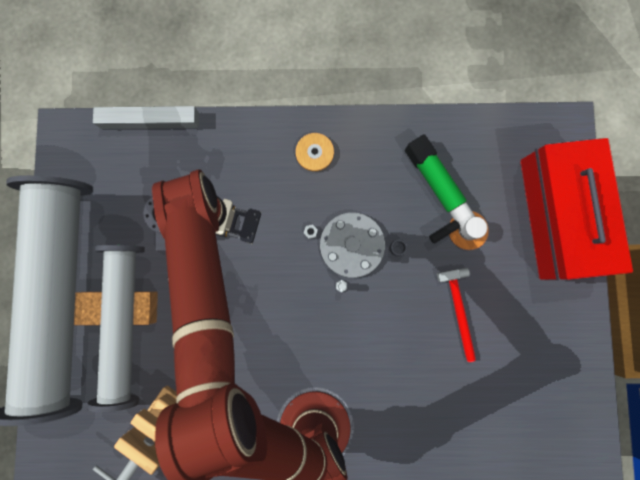

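The pin at side zoom (288,310) now sits flush like the others. The bolt, nut and collar haven't moved, and the arm is clear, near top (235,215). One height check, then I'll hand in.

```bash
python3 - <<'E'
from h import *
print(tri((317.1,266.0),(332.07,256.28)),tri((336.1,292.5),(364.63,264.26)))
s=manip.read_state();print(s["t"],np.abs(s["qvel"]).max(),s["contact_force"])
manip.sign_off()
E
```

```text
(array([ 0.48201903, -0.05420095,  0.03130548]), np.float64(0.00036799627405189445)) (array([ 0.45833521, -0.1474206 ,  0.03123326]), np.float64(0.00042166296916343495))
6.85 0.0048991884367500654 [0.27318822 0.18344744 0.39572994]
the job is handed in; nothing more can be done
```

The proud pin is now fully home and level with the others, and I handed the job in at about 6.9 s of the 29 s allowed.

**What I did:** I found the pin at (0.482, -0.054) with its top about 48 mm above the bench. I pressed it straight down with the closed fingertips. It slid at about 5–7 N until it reached its hard stop, where the force rose to 12 N with the tip at 30.3 mm and not moving. I then withdrew straight up and moved the arm clear.

**Last checks:**
- **Height:** The cameras put the pressed pin at 31.3 mm. The neighbouring level pin I re-measured reads 31.2 mm with the same roughly 1.2 mm camera offset, so the two are level. The other two level pins were partly in the arm's shadow, so I didn't re-measure their heights.
- **Other objects:** In the final pictures the bolt, nut and collar are where they were. The discs, hammer and grinder also look unmoved by eye. The spool was partly hidden by the arm, which passed well above it.
- **Disagreements:** No check failed or disagreed. During the descent the arm drifted about 3 mm sideways, and I corrected that before touching the pin.

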